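# Line up the graduated lantern set by height on the checking board

### The arm

A 6-joint arm with a two-finger parallel gripper is mounted at the origin on the work surface. World frame = base frame: x ahead of the robot, y to its left, z up, the work surface at z = 0. Lengths are in m, angles in rad, forces in N, time in s.
With the tool pointing down it reaches from about 0.275 to 0.75 m from the base axis. Payload 10.2 kg.
Tool frame: the origin (TCP) lies between the finger pads; the fingertips stand 8 mm ahead of it and the grasp point (between the pads) lies 11 mm behind it (arm.nose_length is the distance from the TCP to the fingertips, in m); z points along the fingers, y is the direction in which the jaws open and shut (so a half turn about z gives the same grasp; the last joint's range is limited). The gripper opens to 88 mm and grips with 3 to 60 N. Pads are 18 mm wide; open, the fingers measure 123 mm over their backs; the gripper's body (75 mm by 187 mm) begins 45 mm behind the grasp point.
Start: joints at [-1.561, 0.313, 1.498, -0, 1.331, -0.223], TCP at [0.121, -0.511, 0.247] pointing down, gripper open.
Joint ranges: [-2.94, 2.94], [-0.97, 2.17], [0.19, 2.56], [-1.23, 4.37], [0.02, 3.11], [-2.88, 2.88]. Speed limits (rad/s): [2.39, 2.39, 3.01, 3.14, 3.14, 3.14].

### API

Orientations are given as [roll, pitch, yaw] about the fixed x, y, z axes, in that order (R = Rz(yaw) Ry(pitch) Rx(roll)).
In Python, from plant import arm, capture, get_calibration, workorder gives the robot as it stands.
- The arm moves only by the tool jog_arm, never from a script. Its argument "motion" is a list of rows, each a list of 2 entries, a list of its own where there are three numbers: the shift along the world's x, y, z in mm, then the turn, a rotation vector about the world's x, y, z in rad. A call has exactly 5 rows; each row shifts and turns the pose as measured when the row begins; what a row does not reach is not made up. A row lasts 1/12 s, in which the tool goes at most 41.7 mm and 7.16 degrees, less where a joint would pass 70% of its speed; a pose out of reach is approached as far as the arm can. A call with a gripper value outside its range is refused whole. "jaw" is the closure, from -1 (fully open) to 1 (shut), set as the call begins (left out, the last holds). The fingers move at their own pace and stop on an object; "grip_force" is the grip in N (left out, the last holds). Time passes only in rows, so rows that do not move let the fingers close, or fill a call up. It gives the time, the measured TCP pose, the force and the opening at its end, in the units of the state.
- arm.state(): the state, without advancing time (a new reading comes with each control period).
- capture(name): name is "side" or "top"; returns (picture, depth): 420x560x3 uint8, blue, green, red; 420x560 float32, m along the optical axis (not along the pixel's ray), 0 where there is no reading.
- get_calibration(name): a dict with "fovy" (degrees; the focal length in pixels is half the picture's height over the tangent of half this angle, whatever the lens; pixels are square), "cx", "cy" (the principal point, pixels), "pose" (4x4, takes a point from camera to world coordinates). Camera axes: x right, y down, z forward; pixel columns grow to the right and rows downward; lengths in m; the calibration is good to about 2 mm. A picture is of the moment at which its call begins. get_calibration takes no time and is no camera call.
- workorder.sign_off(): hands the job in, once; it reports no verdict.
The state is a dict: "t": time; "joint_positions": joint angles; "dq": joint speeds; "joint_torque": joint torques, N m; "position": TCP position; "ee_rot": TCP orientation; "wrist_force": force on the tool from outside, world axes, zero at the start; "moment": the same for the moment, N m; "grip_width": finger opening in m.
Only numpy, scipy, OpenCV 4.12 (cv2) and the standard library are available. Lean on these libraries where they do the work, as an engineer would, in place of code of your own. Each camera call takes 0.05 s, during which the arm holds its last target.

### The job

This set of four hexagonal lanterns is to be checked before packing: line them up by height on the board's green felt pads, one upright in the middle of each pad, the tallest next to the red end stop and stepping down to the shortest at the far end. Set them down, do not drop them or tip them over, and leave the amber glass shade standing where it is.

Things in the scene. Friction and masses are not known exactly. Their poses are not given: they have to be found in the camera images.
- lantern_xl: The largest of 4 loose like-shaped hexagonal lanterns: dark frame, white panes, dark pagoda roof, on top a round solid chimney 26 mm wide, 30 mm tall (the grip). 156 mm tall, 70 mm across flats, 83 mm over the eaves' corners; from the underside: body to 106.5 mm, roof to 126, chimney to 156. Origin: centre of the underside, z up. About 320 g. Starts upright on the bench, any yaw.
- lantern_l: The second largest of 4 loose like-shaped hexagonal lanterns: dark frame, white panes, dark pagoda roof, on top a round solid chimney 26 mm wide, 30 mm tall (the grip). 134 mm tall, 62 mm across flats, 74 mm over the eaves' corners; from the underside: body to 86.5 mm, roof to 104, chimney to 134. Origin: centre of the underside, z up. About 260 g. Starts upright on the bench, any yaw.
- lantern_m: The second smallest of 4 loose like-shaped hexagonal lanterns: dark frame, white panes, dark pagoda roof, on top a round solid chimney 26 mm wide, 30 mm tall (the grip). 112 mm tall, 54 mm across flats, 64 mm over the eaves' corners; from the underside: body to 66.5 mm, roof to 82, chimney to 112. Origin: centre of the underside, z up. About 200 g. Starts upright on the bench, any yaw.
- lantern_s: The smallest of 4 loose like-shaped hexagonal lanterns: dark frame, white panes, dark pagoda roof, on top a round solid chimney 26 mm wide, 30 mm tall (the grip). 90 mm tall, 46 mm across flats, 55 mm over the eaves' corners; from the underside: body to 46.5 mm, roof to 60, chimney to 90. Origin: centre of the underside, z up. About 150 g. Starts upright on the bench, any yaw.
- pad_a: Hexagonal dark green felt pad, 82 mm across flats, 3 mm thick, origin at the centre of its underside, z up: a lantern stands 3 mm above it, 15 mm above the bench. Fixed; first of a straight row of four like pads, order a, b, c, d along its +y, 95 mm from centre to centre. Board and row lie at a new place and angle each time.
- pad_b: Hexagonal dark green felt pad, 82 mm across flats, 3 mm thick, origin at the centre of its underside, z up: a lantern stands 3 mm above it, 15 mm above the bench. Second of the row. All four are fixed on a brown wooden board 12 mm thick, 500 mm long, which reaches 50 mm in front (-x) of the pad centres.
- pad_c: Hexagonal dark green felt pad, 82 mm across flats, 3 mm thick, origin at the centre of its underside, z up: a lantern stands 3 mm above it, 15 mm above the bench. Third of the row. Along the board's back (pad +x) runs an aluminium fence: front face 55 mm from the pad centres, top 22 mm above the board.
- pad_d: Hexagonal dark green felt pad, 82 mm across flats, 3 mm thick, origin at the centre of its underside, z up: a lantern stands 3 mm above it, 15 mm above the bench. Fourth of the row, at the other end from pad_a. The lanterns' eaves clear one another by about 20 mm when centred on the pads.
- stop: Red end stop clamped at one end of the board, at the pad_a end or the pad_d end: bar 28 mm wide along the row, 32 mm tall, black knob on top to 52 mm. Fixed. Origin: on the board's surface in line with the pad centres, 75 mm beyond the nearest pad's centre. At the same place at the other end stands a small loose grey paint tin, 40 mm wide and 40 tall.
- shade: Loose amber glass bell-shaped lamp shade standing mouth down among the lanterns: 68 mm wide at the mouth, 72 mm tall, brass collar 29 mm wide on top. Origin: centre of its underside, z up. Not part of the set; it stays where it is.
Not all that is in view belongs to the job. What is shaped like the lantern_s but purple is not meant.

How it is judged:
By the outcome, as a careful person would: the job done as asked, in the order asked, and still so for the second after the job is handed in, with the robot touching nothing.
It also fails if it takes over 112 s, if anything falls off the work surface, if the arm or the gripper's body presses on something with over 40 N, if the wrist force passes 120 N, or if a joint passes its speed limit or range.

## Working session

There is one attempt and no reset: what is moved stays moved. The work goes in short steps, Python scripts to look and compute and a tool call to move; the robot and the scene stay as the last step left them, time stands still between calls to the robot, and variables do not carry over. Pictures are saved under pics/ and viewed, and the job is handed in when it is done.

Besides the shell and the picture viewer there is one more tool, called after "Emit:" by a JSON object that holds its "fn" and its "kwargs", one argument or row to a line. jog_arm: Moves the arm, as the interface text tells. Its arguments: {"type":"object","properties":{"motion":{"type":"array","items":{"type":"array"}},"jaw":{"type":"number"},"grip_force":{"type":"number"}},"required":["motion"]}

```bash
mkdir -p pics; ls; python3 - <<'E'
from plant import arm,capture,get_calibration
import cv2,numpy as np
for n in("top","side"):
    p,d=capture(n); cv2.imwrite(f"pics/{n}0.png",p); np.save(f"{n}0.npy",d)
    c=get_calibration(n); print(n,c)
print(arm.state())
E
```

```text
pics
top {'fovy': 46.74774920748303, 'cx': 279.08270232213704, 'cy': 210.42291442101387, 'pose': array([[ 0.02542868, -0.99579683,  0.0879889 ,  0.41992163],
       [-0.99966177, -0.02484955,  0.00767123, -0.01452961],
       [-0.0054525 , -0.08815421, -0.99609192,  1.08620146],
       [ 0.        ,  0.        ,  0.        ,  1.        ]])}
side {'fovy': 50.779279698381444, 'cx': 280.1598753913853, 'cy': 209.34587177294142, 'pose': array([[ 0.95189104, -0.14555554,  0.26966097,  0.28200651],
       [-0.30620915, -0.48571325,  0.81872986, -0.66753782],
       [ 0.01180724, -0.86191428, -0.50691653,  0.45155063],
       [ 0.        ,  0.        ,  0.        ,  1.        ]])}
{'t': 0.1, 'joint_positions': array([-1.56140748e+00,  3.13382230e-01,  1.49835298e+00, -1.78763435e-05,
        1.33097850e+00, -2.23365034e-01]), 'dq': array([-0.00111237, -0.00155332, -0.00138312, -0.00124383,  0.00047378,
       -0.00226007]), 'joint_torque': array([ 3.48072870e-03, -4.02808642e+01, -2.52648479e+01,  6.95729186e-02,
        3.41152435e-02, -5.71269879e-05]), 'position': array([ 0.12109534, -0.51063183,  0.2462274 ]), 'ee_rot': array([-3.14049560e+00, -2.31399787e-04,  2.32758006e-01]), 'wrist_force': array([ 0.27437119, -0.54244849, -0.07875663]), 'moment': array([ 0.03484792,  0.01840677, -0.02728236]), 'grip_width': 0.08814814029861946}
```

View pics/top0.png

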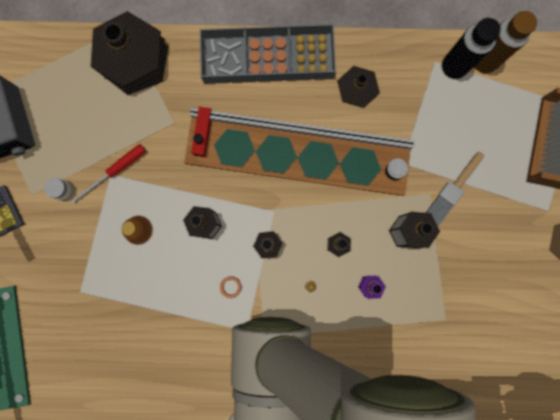

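View pics/side0.png

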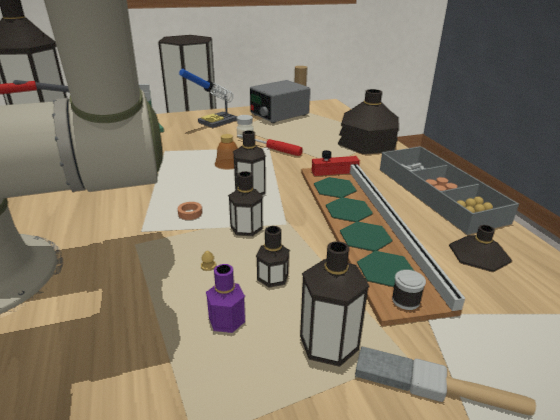

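The top view shows xl at px (415,230), l at (202,222), m at (267,244), s at (339,244), and the purple decoy at (372,288). The shade is at (136,230). The pads run from (235,148) by the red stop to (360,167) by the tin. The fence is on world +x, so pad_d is next to the stop. Next I'll measure these.

```bash
cat > h.py <<'E'
import numpy as np,cv2
from plant import arm,capture,get_calibration
def cal(n):
    c=get_calibration(n); f=210/np.tan(np.radians(c["fovy"]/2)); return f,c["cx"],c["cy"],np.array(c["pose"])
def world(n,d):
    f,cx,cy,T=cal(n); v,u=np.mgrid[:420,:560]
    P=np.stack([(u-cx)/f*d,(v-cy)/f*d,d],-1)
    W=P@T[:3,:3].T+T[:3,3]; W[d<=0]=np.nan; return W
def ray(n,u,v,z):
    f,cx,cy,T=cal(n); r=T[:3,:3]@np.array([(u-cx)/f,(v-cy)/f,1]); o=T[:3,3]
    return o+r*(z-o[2])/r[2]
def tops(n,d,guess):
    W=world(n,d); out={}
    for k,(x,y,h) in guess.items():
        m=(np.hypot(W[...,0]-x,W[...,1]-y)<.035)&(abs(W[...,2]-h)<.007)
        p=W[m]; 
        if len(p)<4: out[k]=(len(p),);continue
        c,r=cv2.minEnclosingCircle(p[:,:2].astype(np.float32)); out[k]=(len(p),np.round(c,4),round(r,4),np.round(np.median(p[:,2]),4),np.round(p[:,:2].mean(0),4))
    return out
E
python3 - <<'E'
from h import *
d=np.load("top0.npy");p=cv2.imread("pics/top0.png")
g={}
for k,u,v,h in(("xl",427,228,.156),("l",196,220,.134),("m",264,245,.112),("s",340,243,.09)):
    w=ray("top",u,v,h); g[k]=(w[0],w[1],h)
for n in("top","side"):
    for k,o in tops(n,np.load(n+"0.npy"),g).items(): print(n,k,g[k],o)
hsv=cv2.cvtColor(p,cv2.COLOR_BGR2HSV)
m=cv2.inRange(hsv,(65,60,20),(95,255,140)); 
cs,_=cv2.findContours(m,0,2); q=[]
for c in cs:
    a=cv2.contourArea(c)
    if a<400: continue
    M=cv2.moments(c);u,v=M['m10']/M['m00'],M['m01']/M['m00']
    if u<100: continue
    w=ray("top",u,v,.015); q.append(w); print("pad",round(a),round(u,1),round(v,1),w.round(4))
q=np.array(sorted(q,key=lambda w:w[1])); print(np.linalg.norm(np.diff(q,axis=0),axis=1), np.arctan2(q[-1,0]-q[0,0],q[-1,1]-q[0,1]))
p2=cv2.imread("pics/side0.png");hs=cv2.cvtColor(p2,cv2.COLOR_BGR2HSV);m=cv2.inRange(hs,(65,60,20),(95,255,140))
for c in cv2.findContours(m,0,2)[0]:
    a=cv2.contourArea(c)
    if a<250: continue
    W=world("side",np.load("side0.npy")); k=np.zeros_like(m);cv2.drawContours(k,[c],-1,255,-1)
    print("sidepad",a,np.nanmean(W[k>0],0).round(4))
E
```

```text
top xl (np.float64(0.47540897764487056), np.float64(-0.29105163202405643), 0.156) (150, array([ 0.4748, -0.291 ]), 0.0134, np.float64(0.1557), array([ 0.4753, -0.29  ]))
top l (np.float64(0.481064847493041), np.float64(0.155599338485636), 0.134) (139, array([0.4806, 0.1557]), 0.0133, np.float64(0.1333), array([0.4809, 0.1553]))
top m (np.float64(0.43580147447542994), np.float64(0.021372541293464213), 0.112) (130, array([0.4384, 0.0152]), 0.013, np.float64(0.1115), array([0.4382, 0.0151]))
top s (np.float64(0.4441761915171841), np.float64(-0.13308319643292682), 0.09) (127, array([ 0.4435, -0.1378]), 0.0128, np.float64(0.0896), array([ 0.4433, -0.1374]))
side xl (np.float64(0.47540897764487056), np.float64(-0.29105163202405643), 0.156) (323, array([ 0.4772, -0.2909]), 0.0138, np.float64(0.1556), array([ 0.4755, -0.2938]))
side l (np.float64(0.481064847493041), np.float64(0.155599338485636), 0.134) (79, array([0.4837, 0.1557]), 0.014, np.float64(0.1326), array([0.4829, 0.1506]))
side m (np.float64(0.43580147447542994), np.float64(0.021372541293464213), 0.112) (121, array([0.4403, 0.0161]), 0.0146, np.float64(0.1113), array([0.44  , 0.0113]))
side s (np.float64(0.4441761915171841), np.float64(-0.13308319643292682), 0.09) (183, array([ 0.4448, -0.1383]), 0.0138, np.float64(0.0895), array([ 0.4447, -0.141 ]))
pad 960 360.0 166.0 [ 0.6184 -0.1841  0.015 ]
pad 958 317.8 159.8 [ 0.6301 -0.0899  0.015 ]
pad 952 275.9 153.8 [0.6414 0.0041 0.015 ]
pad 940 234.0 147.6 [0.6532 0.0983 0.015 ]
[0.09499424 0.09461769 0.09496592] 0.12258894649695037
sidepad 3287.0 [ 0.6324 -0.0711  0.0145]
```

Emit:
{"fn": "jog_arm", "kwargs": {
  "motion": [
    [[35, 22, 0], [0, 0, 0.12]],
    [[35, 22, 0], [0, 0, 0.12]],
    [[35, 22, 0], [0, 0, 0.12]],
    [[35, 22, 0], [0, 0, 0.12]],
    [[35, 22, 0], [0, 0, 0.12]]
  ],
  "jaw": -1,
  "grip_force": 30
}}

```text
t: 0.52
position: [0.2942, -0.3997, 0.244]
ee_rot: [-3.137, -0.0, 0.843]
wrist_force: [0.1, -0.8, -0.2]
grip_width: 0.088
```

Emit:
{"fn": "jog_arm", "kwargs": {
  "motion": [
    [[36, 22, 0], [0, 0, 0.12]],
    [[36, 22, 0], [0, 0, 0.12]],
    [[36, 22, 0], [0, 0, 0.12]],
    [[36, 22, 0], [0, 0, 0.12]],
    [[36, 21, 0], [0, 0, 0.12]]
  ]
}}

```text
t: 0.93
position: [0.4711, -0.2891, 0.2433]
ee_rot: [-3.136, -0.001, 1.469]
wrist_force: [0.3, -0.9, 1.0]
grip_width: 0.0882
```

Emit:
{"fn": "jog_arm", "kwargs": {
  "motion": [
    [[0, 0, 0], [0, 0, 0]],
    [[0, 0, 0], [0, 0, 0]],
    [[0, 0, 0], [0, 0, 0]],
    [[0, 0, 0], [0, 0, 0]],
    [[0, 0, 0], [0, 0, 0]]
  ]
}}

```text
t: 1.35
position: [0.4744, -0.2851, 0.2415]
ee_rot: [-3.134, -0.004, 1.479]
wrist_force: [-0.4, -0.7, 0.4]
grip_width: 0.0882
```

```bash
cat > go.py <<'E'
import sys,numpy as np
from plant import arm
from scipy.spatial.transform import Rotation as R
s=arm.state(); t=np.array([float(a) for a in sys.argv[1:4]]); yaw=float(sys.argv[4]) if len(sys.argv)>4 else 1.448
A=R.from_euler('xyz',s['ee_rot']); B=R.from_euler('xyz',[np.pi,0,yaw])
print("d mm",((t-s['position'])*1000).round(1),"rv",(B*A.inv()).as_rotvec().round(4),"t",round(s['t'],2),"w",s['grip_width'].round(4),"F",s['wrist_force'].round(1))
E
python3 go.py .475 -.291 .138
```

```text
Traceback (most recent call last):
  File "go.py", line 6, in <module>
    print("d mm",((t-s['position'])*1000).round(1),"rv",(B*A.inv()).as_rotvec().round(4),"t",round(s['t'],2),"w",s['grip_width'].round(4),"F",s['wrist_force'].round(1))
                                                                                                                 ^^^^^^^^^^^^^^^^^^^^^
AttributeError: 'float' object has no attribute 'round'
```

```bash
sed -i "s/s\['grip_width'\].round(4)/round(s['grip_width'],4)/" go.py; python3 go.py .475 -.291 .138
```

```text
d mm [   0.6   -5.9 -103.5] rv [-0.0046 -0.0074 -0.0314] t 1.35 w 0.0882 F [-0.4 -0.7  0.4]
```

Emit:
{"fn": "jog_arm", "kwargs": {
  "motion": [
    [[0, -3, -10], [-0.002, -0.004, -0.015]],
    [[0, -2, -15], [-0.002, -0.003, -0.01]],
    [[0, -1, -15], [0, 0, -0.005]],
    [[0, 0, -15], [0, 0, 0]],
    [[0, 0, -10], [0, 0, 0]]
  ]
}}

```text
t: 1.77
position: [0.4707, -0.2966, 0.1773]
ee_rot: [3.137, 0.004, 1.435]
wrist_force: [0.3, 0.3, -0.1]
grip_width: 0.0883
```

```bash
python3 go.py .475 -.291 .138
```

```text
d mm [  4.3   5.6 -39.3] rv [0.0046 0.0041 0.0125] t 1.77 w 0.0883 F [ 0.3  0.3 -0.1]
```

Emit:
{"fn": "jog_arm", "kwargs": {
  "motion": [
    [[0, 0, 0], [0, 0, 0]],
    [[0, 0, 0], [0, 0, 0]],
    [[0, 0, 0], [0, 0, 0]],
    [[0, 0, 0], [0, 0, 0]],
    [[0, 0, 0], [0, 0, 0]]
  ]
}}

```text
t: 2.18
position: [0.469, -0.2984, 0.1778]
ee_rot: [3.138, 0.004, 1.431]
wrist_force: [0.1, 0.3, -0.5]
grip_width: 0.0884
```

```bash
python3 go.py .475 -.291 .138; python3 go.py .475 -.291 .138;
```

```text
d mm [  6.    7.4 -39.8] rv [0.0044 0.0035 0.0173] t 2.18 w 0.0884 F [ 0.1  0.3 -0.5]
d mm [  6.    7.4 -39.8] rv [0.0044 0.0035 0.0173] t 2.18 w 0.0884 F [ 0.1  0.3 -0.5]
```

Emit:
{"fn": "jog_arm", "kwargs": {
  "motion": [
    [[5, 6, -10], [0.004, 0.003, 0.012]],
    [[0, 0, -10], [0, 0, 0]],
    [[0, 0, -10], [0, 0, 0]],
    [[0, 0, -6], [0, 0, 0]],
    [[0, 0, 0], [0, 0, 0]]
  ]
}}

```text
t: 2.6
position: [0.4749, -0.2913, 0.1388]
ee_rot: [3.14, 0.001, 1.445]
wrist_force: [-0.3, -0.2, 0.3]
grip_width: 0.0887
```

```bash
python3 go.py .475 -.291 .138
```

```text
d mm [ 0.1  0.3 -0.8] rv [0.0009 0.0014 0.003 ] t 2.6 w 0.0887 F [-0.3 -0.2  0.3]
```

Aligned over xl, so I'll close.

Emit:
{"fn": "jog_arm", "kwargs": {
  "motion": [
    [[0, 0, 0], [0, 0, 0]],
    [[0, 0, 0], [0, 0, 0]],
    [[0, 0, 0], [0, 0, 0]],
    [[0, 0, 0], [0, 0, 0]],
    [[0, 0, 0], [0, 0, 0]]
  ],
  "jaw": 1,
  "grip_force": 30
}}

```text
t: 3.02
position: [0.4749, -0.2915, 0.1385]
ee_rot: [3.14, 0.001, 1.445]
wrist_force: [0.1, -0.2, 0.9]
grip_width: 0.057
```

Emit:
{"fn": "jog_arm", "kwargs": {
  "motion": [
    [[0, 0, 0], [0, 0, 0]],
    [[0, 0, 0], [0, 0, 0]],
    [[0, 0, 0], [0, 0, 0]],
    [[0, 0, 0], [0, 0, 0]],
    [[0, 0, 0], [0, 0, 0]]
  ]
}}

```text
t: 3.43
position: [0.4751, -0.2918, 0.1394]
ee_rot: [3.139, 0.002, 1.445]
wrist_force: [0.3, -0.4, -1.4]
grip_width: 0.025
```

```bash
python3 go.py .475 -.291 .138
```

```text
d mm [-0.1  0.8 -1.4] rv [0.0018 0.0023 0.0033] t 3.43 w 0.025 F [ 0.3 -0.4 -1.4]
```

Emit:
{"fn": "jog_arm", "kwargs": {
  "motion": [
    [[0, 0, 0], [0, 0, 0]],
    [[0, 0, 5], [0, 0, 0]],
    [[0, 0, 12], [0, 0, 0]],
    [[0, 0, 20], [0, 0, 0]],
    [[0, 0, 20], [0, 0, 0]]
  ]
}}

```text
t: 3.85
position: [0.4729, -0.2899, 0.1937]
ee_rot: [-3.135, -0.005, 1.445]
wrist_force: [0.8, 0.4, -2.1]
grip_width: 0.0252
```

```bash
python3 go.py .653 .098 .245
```

```text
d mm [180.1 387.9  51.3] rv [-0.0062 -0.0063  0.0034] t 3.85 w 0.0252 F [ 0.8  0.4 -2.1]
```

Emit:
{"fn": "jog_arm", "kwargs": {
  "motion": [
    [[0, 0, 20], [-0.003, -0.003, 0]],
    [[2, 5, 16], [0, 0, 0]],
    [[6, 13, 8], [0, 0, 0]],
    [[9, 20, 2], [0, 0, 0]],
    [[10, 22, 0], [0, 0, 0]]
  ]
}}

```text
t: 4.27
position: [0.4992, -0.2317, 0.2465]
ee_rot: [-3.141, 0.001, 1.439]
wrist_force: [-1.0, -0.6, -2.9]
grip_width: 0.0253
```

Emit:
{"fn": "jog_arm", "kwargs": {
  "motion": [
    [[10, 22, 0], [0, 0, 0]],
    [[10, 22, 0], [0, 0, 0]],
    [[10, 22, 0], [0, 0, 0]],
    [[10, 22, 0], [0, 0, 0]],
    [[10, 22, 0], [0, 0, 0]]
  ]
}}

```text
t: 4.68
position: [0.55, -0.1163, 0.2476]
ee_rot: [-3.14, 0.001, 1.437]
wrist_force: [-0.8, 0.3, -3.3]
grip_width: 0.0253
```

```bash
python3 go.py .653 .098 .245
```

```text
d mm [103.  214.3  -2.6] rv [ 0.0004 -0.002   0.011 ] t 4.68 w 0.0253 F [-0.8  0.3 -3.3]
```

Emit:
{"fn": "jog_arm", "kwargs": {
  "motion": [
    [[10, 22, 0], [0, 0, 0]],
    [[10, 22, 0], [0, 0, 0]],
    [[10, 22, 0], [0, 0, 0]],
    [[10, 22, 0], [0, 0, 0]],
    [[10, 22, 0], [0, 0, 0]]
  ]
}}

```text
t: 5.1
position: [0.6008, 0.0001, 0.2477]
ee_rot: [-3.136, 0.0, 1.437]
wrist_force: [0.1, -0.6, -2.2]
grip_width: 0.0253
```

Emit:
{"fn": "jog_arm", "kwargs": {
  "motion": [
    [[10, 22, 0], [0, 0, 0]],
    [[10, 20, 0], [0, 0, 0]],
    [[8, 15, 0], [0, 0, 0]],
    [[5, 9, 0], [0, 0, 0]],
    [[2, 4, 0], [0, 0, 0]]
  ]
}}

```text
t: 5.52
position: [0.6367, 0.0778, 0.2468]
ee_rot: [-3.132, -0.0, 1.441]
wrist_force: [1.1, -0.6, -2.2]
grip_width: 0.0253
```

Emit:
{"fn": "jog_arm", "kwargs": {
  "motion": [
    [[0, 0, 0], [0, 0, 0]],
    [[0, 0, 0], [0, 0, 0]],
    [[0, 0, 0], [0, 0, 0]],
    [[0, 0, 0], [0, 0, 0]],
    [[0, 0, 0], [0, 0, 0]]
  ]
}}

```text
t: 5.93
position: [0.636, 0.0755, 0.2466]
ee_rot: [-3.131, 0.001, 1.439]
wrist_force: [-0.4, 0.2, -2.2]
grip_width: 0.0246
```

```bash
python3 go.py .653 .098 .156
```

```text
d mm [ 17.   22.5 -90.6] rv [-0.0006 -0.011   0.0086] t 5.93 w 0.0246 F [-0.4  0.2 -2.2]
```

Emit:
{"fn": "jog_arm", "kwargs": {
  "motion": [
    [[9, 12, -8], [0, -0.01, 0.008]],
    [[6, 8, -12], [0, 0, 0]],
    [[0, 0, -12], [0, 0, 0]],
    [[0, 0, -8], [0, 0, 0]],
    [[0, 0, 0], [0, 0, 0]]
  ]
}}

```text
t: 6.35
position: [0.6525, 0.0969, 0.2028]
ee_rot: [-3.141, -0.001, 1.446]
wrist_force: [-1.2, -0.1, -2.8]
grip_width: 0.025
```

Emit:
{"fn": "jog_arm", "kwargs": {
  "motion": [
    [[0, 0, 0], [0, 0, 0]],
    [[0, 0, 0], [0, 0, 0]],
    [[0, 0, 0], [0, 0, 0]],
    [[0, 0, 0], [0, 0, 0]],
    [[0, 0, 0], [0, 0, 0]]
  ]
}}

```text
t: 6.77
position: [0.6529, 0.0972, 0.2029]
ee_rot: [-3.142, -0.001, 1.446]
wrist_force: [-0.5, 0.6, -2.7]
grip_width: 0.0254
```

```bash
python3 go.py .653 .098 .154
```

```text
d mm [  0.1   0.8 -48.9] rv [-0.0007  0.0001  0.0015] t 6.77 w 0.0254 F [-0.5  0.6 -2.7]
```

```bash
python3 - <<'E'
from h import *
for n in("top","side"):
    p,d=capture(n); cv2.imwrite(f"pics/{n}1.png",p)
E
```

```text
(no output)
```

View pics/side1.png

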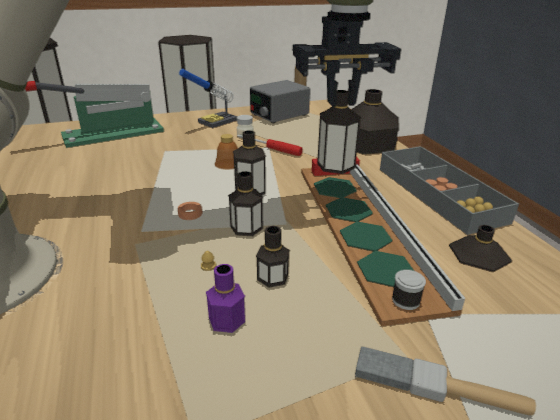

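The xl lantern hangs upright at px (340,135) above pad_d. I'll lower it slowly.

Emit:
{"fn": "jog_arm", "kwargs": {
  "motion": [
    [[0, 0, -10], [0, 0, 0]],
    [[0, 0, -12], [0, 0, 0]],
    [[0, 0, -9], [0, 0, 0]],
    [[0, 0, -5], [0, 0, 0]],
    [[0, 0, -2], [0, 0, 0]]
  ]
}}

```text
t: 7.28
position: [0.6529, 0.097, 0.1624]
ee_rot: [3.14, -0.001, 1.446]
wrist_force: [0.1, -0.0, -2.8]
grip_width: 0.0247
```

```bash
python3 go.py .653 .098 .154
```

```text
d mm [ 0.1  1.  -8.4] rv [-0.0007  0.0018  0.0019] t 7.28 w 0.0247 F [ 0.1 -0.  -2.8]
```

Emit:
{"fn": "jog_arm", "kwargs": {
  "motion": [
    [[0, 0, -2], [0, 0, 0]],
    [[0, 0, -2], [0, 0, 0]],
    [[0, 0, -2], [0, 0, 0]],
    [[0, 0, -1], [0, 0, 0]],
    [[0, 0, 0], [0, 0, 0]]
  ]
}}

```text
t: 7.7
position: [0.653, 0.097, 0.1545]
ee_rot: [3.14, -0.001, 1.446]
wrist_force: [-0.7, -0.4, -3.5]
grip_width: 0.0252
```

```bash
python3 go.py .653 .098 .154
```

```text
d mm [ 0.   1.  -0.5] rv [-0.0007  0.0017  0.0019] t 7.7 w 0.0252 F [-0.7 -0.4 -3.5]
```

Still bearing the full weight, so I'll go down 1 mm at a time.

Emit:
{"fn": "jog_arm", "kwargs": {
  "motion": [
    [[0, 0, -1], [0, 0, 0]],
    [[0, 0, 0], [0, 0, 0]],
    [[0, 0, 0], [0, 0, 0]],
    [[0, 0, 0], [0, 0, 0]],
    [[0, 0, 0], [0, 0, 0]]
  ]
}}

```text
t: 8.12
position: [0.6536, 0.0971, 0.1549]
ee_rot: [3.137, -0.001, 1.446]
wrist_force: [-0.2, -0.6, -1.8]
grip_width: 0.0251
```

Emit:
{"fn": "jog_arm", "kwargs": {
  "motion": [
    [[0, 0, -1], [0, 0, 0]],
    [[0, 0, 0], [0, 0, 0]],
    [[0, 0, 0], [0, 0, 0]],
    [[0, 0, 0], [0, 0, 0]],
    [[0, 0, 0], [0, 0, 0]]
  ]
}}

```text
t: 8.53
position: [0.6539, 0.0971, 0.1545]
ee_rot: [3.136, -0.001, 1.446]
wrist_force: [-0.4, -0.0, -1.1]
grip_width: 0.025
```

Emit:
{"fn": "jog_arm", "kwargs": {
  "motion": [
    [[0, 0, -1], [0, 0, 0]],
    [[0, 0, 0], [0, 0, 0]],
    [[0, 0, 0], [0, 0, 0]],
    [[0, 0, 0], [0, 0, 0]],
    [[0, 0, 0], [0, 0, 0]]
  ]
}}

```text
t: 8.95
position: [0.6543, 0.0972, 0.1545]
ee_rot: [3.134, -0.002, 1.446]
wrist_force: [0.1, 0.6, 1.2]
grip_width: 0.0254
```

```bash
python3 go.py .653 .098 .154
```

```text
d mm [-1.3  0.8 -0.5] rv [-0.0008  0.0076  0.0018] t 8.95 w 0.0254 F [0.1 0.6 1.2]
```

Emit:
{"fn": "jog_arm", "kwargs": {
  "motion": [
    [[0, 0, 0], [0, 0, 0]],
    [[0, 0, 0], [0, 0, 0]],
    [[0, 0, 0], [0, 0, 0]],
    [[0, 0, 0], [0, 0, 0]],
    [[0, 0, 0], [0, 0, 0]]
  ],
  "jaw": -1
}}

```text
t: 9.37
position: [0.6544, 0.0971, 0.1544]
ee_rot: [3.134, -0.002, 1.446]
wrist_force: [-0.2, 0.5, 0.4]
grip_width: 0.0565
```

Emit:
{"fn": "jog_arm", "kwargs": {
  "motion": [
    [[0, 0, 0], [0, 0, 0]],
    [[0, 0, 0], [0, 0, 0]],
    [[0, 0, 0], [0, 0, 0]],
    [[0, 0, 0], [0, 0, 0]],
    [[0, 0, 0], [0, 0, 0]]
  ]
}}

```text
t: 9.78
position: [0.6544, 0.097, 0.1544]
ee_rot: [3.134, -0.002, 1.446]
wrist_force: [0.1, -0.1, -0.9]
grip_width: 0.0874
```

Emit:
{"fn": "jog_arm", "kwargs": {
  "motion": [
    [[0, 0, 5], [0, 0, 0]],
    [[0, 0, 12], [0, 0, 0]],
    [[0, 0, 15], [0, 0, 0]],
    [[0, 0, 15], [0, 0, 0]],
    [[0, 0, 5], [0, 0, 0]]
  ]
}}

```text
t: 10.2
position: [0.6538, 0.097, 0.2101]
ee_rot: [3.136, -0.001, 1.446]
wrist_force: [-0.2, 0.9, 0.7]
grip_width: 0.088
```

```bash
python3 go.py .481 .1555 .22
```

```text
d mm [-172.8   58.5    9.9] rv [-0.0007  0.0061  0.0019] t 10.2 w 0.088 F [-0.2  0.9  0.7]
```

Emit:
{"fn": "jog_arm", "kwargs": {
  "motion": [
    [[-10, 3, 2], [0, 0.006, 0]],
    [[-20, 7, 2], [0, 0, 0]],
    [[-25, 9, 0], [0, 0, 0]],
    [[-25, 9, 0], [0, 0, 0]],
    [[-25, 9, 0], [0, 0, 0]]
  ]
}}

```text
t: 10.62
position: [0.5486, 0.1328, 0.2175]
ee_rot: [3.134, -0.001, 1.442]
wrist_force: [0.3, 0.7, 0.9]
grip_width: 0.0881
```

Emit:
{"fn": "jog_arm", "kwargs": {
  "motion": [
    [[-25, 8, 0], [0, 0, 0]],
    [[-20, 6, 0], [0, 0, 0]],
    [[-10, 3, 0], [0, 0, 0]],
    [[0, 0, 0], [0, 0, 0]],
    [[0, 0, 0], [0, 0, 0]]
  ]
}}

```text
t: 11.03
position: [0.4873, 0.1522, 0.2205]
ee_rot: [3.132, -0.002, 1.445]
wrist_force: [0.2, 0.0, 0.3]
grip_width: 0.0879
```

```bash
python3 go.py .481 .1555 .116
python3 - <<'E'
from h import *
p,d=capture("top"); cv2.imwrite("pics/top2.png",p)
print(tops("top",d,{"xl":(.653,.098,.171),"l":(.481,.1555,.134)}))
E
```

```text
d mm [  -6.3    3.3 -104.5] rv [-0.0008  0.0101  0.003 ] t 11.03 w 0.0879 F [0.2 0.  0.3]
{'xl': (145, array([0.6542, 0.0979]), 0.0133, np.float64(0.1703), array([0.6535, 0.098 ])), 'l': (0,)}
```

View pics/top2.png

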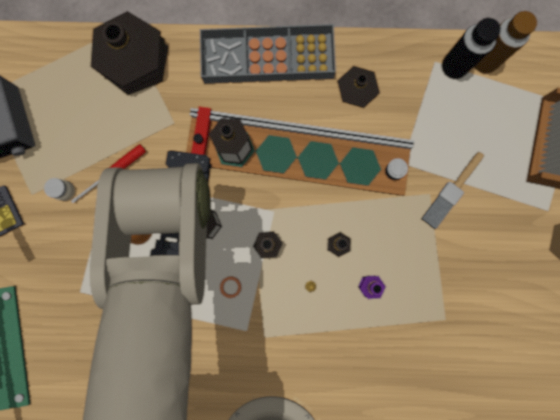

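The xl lantern stands on pad_d near px (228,140), about 1 mm off centre. Now I'll descend on l.

Emit:
{"fn": "jog_arm", "kwargs": {
  "motion": [
    [[-5, 3, -12], [0, 0.008, 0.002]],
    [[0, 0, -20], [0, 0, 0]],
    [[0, 0, -20], [0, 0, 0]],
    [[0, 0, -10], [0, 0, 0]],
    [[0, 0, -2], [0, 0, 0]]
  ]
}}

```text
t: 11.5
position: [0.4845, 0.1544, 0.1515]
ee_rot: [3.14, -0.001, 1.445]
wrist_force: [-0.1, -0.0, -0.3]
grip_width: 0.0881
```

```bash
python3 go.py .481 .1555 .116
```

```text
d mm [ -3.5   1.1 -35.5] rv [-0.001   0.0021  0.0032] t 11.5 w 0.0881 F [-0.1 -0.  -0.3]
```

Emit:
{"fn": "jog_arm", "kwargs": {
  "motion": [
    [[-3, 1, -10], [0, 0, 0]],
    [[0, 0, -12], [0, 0, 0]],
    [[0, 0, -8], [0, 0, 0]],
    [[0, 0, -4], [0, 0, 0]],
    [[0, 0, 0], [0, 0, 0]]
  ]
}}

```text
t: 11.92
position: [0.4822, 0.1549, 0.1135]
ee_rot: [-3.14, -0.001, 1.443]
wrist_force: [-0.4, -0.2, -0.4]
grip_width: 0.0881
```

```bash
python3 go.py .481 .1555 .116
```

```text
d mm [-1.2  0.6  2.5] rv [-0.0007 -0.0015  0.0047] t 11.92 w 0.0881 F [-0.4 -0.2 -0.4]
```

Emit:
{"fn": "jog_arm", "kwargs": {
  "motion": [
    [[-1, 0.5, 3], [0, 0, 0]],
    [[0, 0, 0], [0, 0, 0]],
    [[0, 0, 0], [0, 0, 0]],
    [[0, 0, 0], [0, 0, 0]],
    [[0, 0, 0], [0, 0, 0]]
  ],
  "jaw": 1
}}

```text
t: 12.33
position: [0.4823, 0.1555, 0.1187]
ee_rot: [3.14, -0.001, 1.443]
wrist_force: [0.4, -0.0, -1.1]
grip_width: 0.0571
```

Emit:
{"fn": "jog_arm", "kwargs": {
  "motion": [
    [[0, 0, 0], [0, 0, 0]],
    [[0, 0, 0], [0, 0, 0]],
    [[0, 0, 0], [0, 0, 0]],
    [[0, 0, 0], [0, 0, 0]],
    [[0, 0, 0], [0, 0, 0]]
  ]
}}

```text
t: 12.75
position: [0.4825, 0.1555, 0.1193]
ee_rot: [3.139, -0.001, 1.443]
wrist_force: [-1.7, -0.4, 0.6]
grip_width: 0.0252
```

Emit:
{"fn": "jog_arm", "kwargs": {
  "motion": [
    [[0, 0, 0], [0, 0, 0]],
    [[0, 0, 4], [0, 0, 0]],
    [[0, 0, 10], [0, 0, 0]],
    [[0, 0, 18], [0, 0, 0]],
    [[0, 0, 18], [0, 0, 0]]
  ]
}}

```text
t: 13.17
position: [0.4799, 0.1552, 0.1683]
ee_rot: [-3.134, 0.001, 1.443]
wrist_force: [0.9, -0.3, -1.7]
grip_width: 0.025
```

```bash
python3 go.py .6416 .0042 .22
```

```text
d mm [ 161.7 -151.    51.7] rv [-0.0002 -0.0071  0.0049] t 13.17 w 0.025 F [ 0.9 -0.3 -1.7]
```

Emit:
{"fn": "jog_arm", "kwargs": {
  "motion": [
    [[0, -2, 16], [0, -0.005, 0]],
    [[3, -8, 14], [0, 0, 0]],
    [[7, -15, 12], [0, 0, 0]],
    [[9, -20, 6], [0, 0, 0]],
    [[9, -20, 0], [0, 0, 0]]
  ]
}}

```text
t: 13.58
position: [0.5077, 0.0913, 0.2259]
ee_rot: [3.137, -0.002, 1.449]
wrist_force: [0.4, -0.2, -3.3]
grip_width: 0.025
```

Emit:
{"fn": "jog_arm", "kwargs": {
  "motion": [
    [[9, -20, 0], [0, 0, 0]],
    [[9, -18, 0], [0, 0, 0]],
    [[12, -12, 0], [0, 0, 0]],
    [[15, -8, 0], [0, 0, 0]],
    [[18, -6, 0], [0, 0, 0]]
  ]
}}

```text
t: 14.0
position: [0.5717, 0.0215, 0.2308]
ee_rot: [3.135, -0.001, 1.447]
wrist_force: [0.4, -0.4, -3.1]
grip_width: 0.0254
```

```bash
python3 go.py .6416 .0042 .22
```

```text
d mm [ 69.9 -17.3 -10.8] rv [-0.      0.0071  0.0015] t 14.0 w 0.0254 F [ 0.4 -0.4 -3.1]
```

Emit:
{"fn": "jog_arm", "kwargs": {
  "motion": [
    [[18, -4, 0], [0, 0.004, 0]],
    [[18, -4, 0], [0, 0, 0]],
    [[14, -4, 0], [0, 0, 0]],
    [[8, -2, 0], [0, 0, 0]],
    [[3, -1, 0], [0, 0, 0]]
  ]
}}

```text
t: 14.42
position: [0.6365, 0.0037, 0.2331]
ee_rot: [3.139, -0.0, 1.444]
wrist_force: [-1.0, 0.9, -2.5]
grip_width: 0.0253
```

Emit:
{"fn": "jog_arm", "kwargs": {
  "motion": [
    [[0, 0, 0], [0, 0, 0]],
    [[0, 0, 0], [0, 0, 0]],
    [[0, 0, 0], [0, 0, 0]],
    [[0, 0, 0], [0, 0, 0]],
    [[0, 0, 0], [0, 0, 0]]
  ]
}}

```text
t: 14.83
position: [0.6351, 0.0042, 0.2342]
ee_rot: [3.14, -0.0, 1.444]
wrist_force: [-0.1, -0.8, -3.1]
grip_width: 0.025
```

```bash
python3 go.py .6416 .0042 .134
```

```text
d mm [   6.5    0.  -100.2] rv [0.0002 0.0019 0.0037] t 14.83 w 0.025 F [-0.1 -0.8 -3.1]
```

Emit:
{"fn": "jog_arm", "kwargs": {
  "motion": [
    [[6, 0, -10], [0, 0, 0]],
    [[0, 0, -20], [0, 0, 0]],
    [[0, 0, -20], [0, 0, 0]],
    [[0, 0, -12], [0, 0, 0]],
    [[0, 0, -3], [0, 0, 0]]
  ]
}}

```text
t: 15.25
position: [0.6419, 0.0047, 0.1664]
ee_rot: [3.136, 0.0, 1.445]
wrist_force: [-1.1, -0.6, -3.1]
grip_width: 0.0249
```

```bash
python3 go.py .6416 .0042 .134
```

```text
d mm [ -0.3  -0.5 -32.4] rv [0.0007 0.0056 0.0032] t 15.25 w 0.0249 F [-1.1 -0.6 -3.1]
```

Emit:
{"fn": "jog_arm", "kwargs": {
  "motion": [
    [[0, 0, -8], [0, 0.005, 0]],
    [[0, 0, -9], [0, 0, 0]],
    [[0, 0, -6], [0, 0, 0]],
    [[0, 0, -3], [0, 0, 0]],
    [[0, 0, -1], [0, 0, 0]]
  ]
}}

```text
t: 15.67
position: [0.6423, 0.0049, 0.1364]
ee_rot: [-3.141, 0.001, 1.445]
wrist_force: [-0.8, 0.3, -1.4]
grip_width: 0.0249
```

```bash
python3 go.py .6416 .0042 .134
```

```text
d mm [-0.7 -0.7 -2.4] rv [ 0.0006 -0.0003  0.0031] t 15.67 w 0.0249 F [-0.8  0.3 -1.4]
```

Emit:
{"fn": "jog_arm", "kwargs": {
  "motion": [
    [[-0.5, -0.5, -1.5], [0, 0, 0]],
    [[0, 0, 0], [0, 0, 0]],
    [[0, 0, -1], [0, 0, 0]],
    [[0, 0, 0], [0, 0, 0]],
    [[0, 0, 0], [0, 0, 0]]
  ]
}}

```text
t: 16.08
position: [0.6424, 0.0042, 0.1351]
ee_rot: [3.139, 0.001, 1.445]
wrist_force: [0.7, -0.6, -2.4]
grip_width: 0.0255
```

Emit:
{"fn": "jog_arm", "kwargs": {
  "motion": [
    [[0, 0, -1], [0, 0, 0]],
    [[0, 0, 0], [0, 0, 0]],
    [[0, 0, 0], [0, 0, 0]],
    [[0, 0, 0], [0, 0, 0]],
    [[0, 0, 0], [0, 0, 0]]
  ]
}}

```text
t: 16.5
position: [0.6426, 0.0042, 0.1347]
ee_rot: [3.138, 0.001, 1.445]
wrist_force: [-0.3, 0.2, -2.6]
grip_width: 0.025
```

Emit:
{"fn": "jog_arm", "kwargs": {
  "motion": [
    [[0, 0, -1], [0, 0, 0]],
    [[0, 0, 0], [0, 0, 0]],
    [[0, 0, 0], [0, 0, 0]],
    [[0, 0, 0], [0, 0, 0]],
    [[0, 0, 0], [0, 0, 0]]
  ]
}}

```text
t: 16.92
position: [0.6429, 0.004, 0.1343]
ee_rot: [3.137, 0.001, 1.445]
wrist_force: [0.0, -0.8, -0.2]
grip_width: 0.0252
```

Emit:
{"fn": "jog_arm", "kwargs": {
  "motion": [
    [[0, 0, -1], [0, 0, 0]],
    [[0, 0, 0], [0, 0, 0]],
    [[0, 0, 0], [0, 0, 0]],
    [[0, 0, 0], [0, 0, 0]],
    [[0, 0, 0], [0, 0, 0]]
  ]
}}

```text
t: 17.33
position: [0.6432, 0.0038, 0.1343]
ee_rot: [3.135, 0.002, 1.445]
wrist_force: [-1.2, -0.7, 0.1]
grip_width: 0.0252
```

Emit:
{"fn": "jog_arm", "kwargs": {
  "motion": [
    [[0, 0, 0], [0, 0, 0]],
    [[0, 0, 0], [0, 0, 0]],
    [[0, 0, 0], [0, 0, 0]],
    [[0, 0, 0], [0, 0, 0]],
    [[0, 0, 0], [0, 0, 0]]
  ],
  "jaw": -1
}}

```text
t: 17.75
position: [0.6436, 0.0039, 0.1348]
ee_rot: [3.134, 0.001, 1.445]
wrist_force: [0.7, -0.1, 0.6]
grip_width: 0.0563
```

Emit:
{"fn": "jog_arm", "kwargs": {
  "motion": [
    [[0, 0, 0], [0, 0, 0]],
    [[0, 0, 0], [0, 0, 0]],
    [[0, 0, 0], [0, 0, 0]],
    [[0, 0, 0], [0, 0, 0]],
    [[0, 0, 0], [0, 0, 0]]
  ]
}}

```text
t: 18.17
position: [0.6437, 0.0039, 0.1349]
ee_rot: [3.134, 0.001, 1.445]
wrist_force: [-0.1, -0.2, -0.3]
grip_width: 0.0874
```

Emit:
{"fn": "jog_arm", "kwargs": {
  "motion": [
    [[0, 0, 5], [0, 0, 0]],
    [[0, 0, 12], [0, 0, 0]],
    [[0, 0, 15], [0, 0, 0]],
    [[0, 0, 15], [0, 0, 0]],
    [[0, 0, 5], [0, 0, 0]]
  ]
}}

```text
t: 18.58
position: [0.6431, 0.004, 0.1905]
ee_rot: [3.135, 0.001, 1.445]
wrist_force: [0.6, 0.6, -0.0]
grip_width: 0.088
```

```bash
python3 go.py .4385 .0155 .2
```

```text
d mm [-204.6   11.5    9.5] rv [0.0019 0.006  0.003 ] t 18.58 w 0.088 F [ 0.6  0.6 -0. ]
```

Emit:
{"fn": "jog_arm", "kwargs": {
  "motion": [
    [[-10, 0, 3], [0.001, 0.006, 0]],
    [[-20, 1, 2], [0, 0, 0]],
    [[-28, 2, 0], [0, 0, 0]],
    [[-28, 2, 0], [0, 0, 0]],
    [[-28, 2, 0], [0, 0, 0]]
  ]
}}

```text
t: 19.0
position: [0.5255, 0.0107, 0.1966]
ee_rot: [3.139, 0.001, 1.445]
wrist_force: [-0.0, 0.4, 0.9]
grip_width: 0.088
```

Emit:
{"fn": "jog_arm", "kwargs": {
  "motion": [
    [[-28, 2, 0], [0, 0, 0]],
    [[-25, 2, 0], [0, 0, 0]],
    [[-18, 1, 0], [0, 0, 0]],
    [[-8, 0, 0], [0, 0, 0]],
    [[0, 0, 0], [0, 0, 0]]
  ]
}}

```text
t: 19.42
position: [0.4338, 0.0176, 0.1958]
ee_rot: [-3.14, 0.001, 1.445]
wrist_force: [0.5, 0.1, 0.2]
grip_width: 0.0882
```

```bash
python3 go.py .4385 .0155 .095
python3 - <<'E'
from h import *
p,d=capture("top"); cv2.imwrite("pics/top3.png",p)
print(tops("top",d,{"xl":(.653,.098,.171),"l":(.6416,.004,.149),"s":(.4437,-.138,.09)}))
E
```

```text
d mm [   4.7   -2.1 -100.8] rv [ 0.0007 -0.002   0.0027] t 19.42 w 0.0882 F [0.5 0.1 0.2]
{'xl': (145, array([0.6539, 0.0984]), 0.0133, np.float64(0.1699), array([0.6536, 0.0979])), 'l': (137, array([0.642 , 0.0044]), 0.0131, np.float64(0.1483), array([0.6416, 0.004 ])), 's': (127, array([ 0.4434, -0.1376]), 0.0128, np.float64(0.0901), array([ 0.4433, -0.1374]))}
```

The l lantern is centred on pad_c. Next is m.

Emit:
{"fn": "jog_arm", "kwargs": {
  "motion": [
    [[4, -2, -10], [0, 0, 0]],
    [[0, 0, -20], [0, 0, 0]],
    [[0, 0, -20], [0, 0, 0]],
    [[0, 0, -12], [0, 0, 0]],
    [[0, 0, -3], [0, 0, 0]]
  ]
}}

```text
t: 19.88
position: [0.4419, 0.0145, 0.1268]
ee_rot: [3.139, 0.001, 1.445]
wrist_force: [-1.0, 0.2, -0.6]
grip_width: 0.0883
```

```bash
python3 go.py .4385 .0155 .096
```

```text
d mm [ -3.4   1.  -30.8] rv [0.0017 0.0026 0.0032] t 19.88 w 0.0883 F [-1.   0.2 -0.6]
```

Emit:
{"fn": "jog_arm", "kwargs": {
  "motion": [
    [[-3, 1, -10], [0, 0, 0]],
    [[0, 0, -9], [0, 0, 0]],
    [[0, 0, -6], [0, 0, 0]],
    [[0, 0, -3], [0, 0, 0]],
    [[0, 0, 0], [0, 0, 0]]
  ]
}}

```text
t: 20.3
position: [0.4406, 0.0149, 0.095]
ee_rot: [3.141, 0.001, 1.445]
wrist_force: [0.3, 0.5, -1.1]
grip_width: 0.0881
```

```bash
python3 go.py .4385 .0155 .096
```

```text
d mm [-2.1  0.6  1. ] rv [0.0012 0.0006 0.0034] t 20.3 w 0.0881 F [ 0.3  0.5 -1.1]
```

Emit:
{"fn": "jog_arm", "kwargs": {
  "motion": [
    [[-2, 0.5, 1], [0, 0, 0]],
    [[0, 0, 0], [0, 0, 0]],
    [[0, 0, 0], [0, 0, 0]],
    [[0, 0, 0], [0, 0, 0]],
    [[0, 0, 0], [0, 0, 0]]
  ],
  "jaw": 1
}}

```text
t: 20.72
position: [0.4397, 0.0152, 0.0976]
ee_rot: [3.138, 0.001, 1.445]
wrist_force: [0.4, 0.2, -1.4]
grip_width: 0.0568
```

Emit:
{"fn": "jog_arm", "kwargs": {
  "motion": [
    [[0, 0, 0], [0, 0, 0]],
    [[0, 0, 0], [0, 0, 0]],
    [[0, 0, 0], [0, 0, 0]],
    [[0, 0, 0], [0, 0, 0]],
    [[0, 0, 0], [0, 0, 0]]
  ]
}}

```text
t: 21.13
position: [0.4399, 0.0152, 0.0981]
ee_rot: [3.137, 0.002, 1.445]
wrist_force: [-1.3, -0.2, -1.9]
grip_width: 0.0249
```

Emit:
{"fn": "jog_arm", "kwargs": {
  "motion": [
    [[0, 0, 0], [0, 0, 0]],
    [[0, 0, 4], [0, 0, 0]],
    [[0, 0, 10], [0, 0, 0]],
    [[0, 0, 18], [0, 0, 0]],
    [[0, 0, 18], [0, 0, 0]]
  ]
}}

```text
t: 21.55
position: [0.4372, 0.0157, 0.1467]
ee_rot: [-3.137, 0.001, 1.445]
wrist_force: [0.2, 0.1, -2.1]
grip_width: 0.0253
```

```bash
python3 go.py .63 -.09 .19
```

```text
d mm [ 192.8 -105.7   43.3] rv [ 0.     -0.0047  0.0035] t 21.55 w 0.0253 F [ 0.2  0.1 -2.1]
```

Emit:
{"fn": "jog_arm", "kwargs": {
  "motion": [
    [[2, -3, 16], [0, -0.004, 0]],
    [[7, -10, 12], [0, 0, 0]],
    [[14, -14, 8], [0, 0, 0]],
    [[18, -15, 3], [0, 0, 0]],
    [[20, -15, 0], [0, 0, 0]]
  ]
}}

```text
t: 21.97
position: [0.4978, -0.0408, 0.1922]
ee_rot: [3.139, 0.0, 1.448]
wrist_force: [-0.1, 0.5, -2.3]
grip_width: 0.0252
```

Emit:
{"fn": "jog_arm", "kwargs": {
  "motion": [
    [[22, -14, 0], [0, 0, 0]],
    [[22, -11, 0], [0, 0, 0]],
    [[22, -8, 0], [0, 0, 0]],
    [[20, -6, 0], [0, 0, 0]],
    [[16, -4, 0], [0, 0, 0]]
  ]
}}

```text
t: 22.38
position: [0.6039, -0.0881, 0.1926]
ee_rot: [3.141, 0.0, 1.446]
wrist_force: [-0.5, -0.6, -1.7]
grip_width: 0.0252
```

```bash
python3 go.py .63 -.09 .19
```

```text
d mm [26.1 -1.9 -2.6] rv [0.0004 0.001  0.0022] t 22.38 w 0.0252 F [-0.5 -0.6 -1.7]
```

Emit:
{"fn": "jog_arm", "kwargs": {
  "motion": [
    [[12, 0, 0], [0, 0, 0]],
    [[6, 0, 0], [0, 0, 0]],
    [[0, 0, 0], [0, 0, 0]],
    [[0, 0, 0], [0, 0, 0]],
    [[0, 0, 0], [0, 0, 0]]
  ]
}}

```text
t: 22.8
position: [0.6238, -0.0892, 0.1905]
ee_rot: [-3.139, -0.0, 1.445]
wrist_force: [-0.1, 0.4, -0.9]
grip_width: 0.0251
```

```bash
python3 go.py .63 -.09 .113
```

```text
d mm [  6.2  -0.8 -77.5] rv [-0.0008 -0.0028  0.0031] t 22.8 w 0.0251 F [-0.1  0.4 -0.9]
```

Emit:
{"fn": "jog_arm", "kwargs": {
  "motion": [
    [[6, -0.5, -8], [0, 0, 0]],
    [[0, 0, -15], [0, 0, 0]],
    [[0, 0, -14], [0, 0, 0]],
    [[0, 0, -8], [0, 0, 0]],
    [[0, 0, -2], [0, 0, 0]]
  ]
}}

```text
t: 23.22
position: [0.6296, -0.0894, 0.1417]
ee_rot: [-3.14, -0.0, 1.445]
wrist_force: [0.4, 0.3, -2.0]
grip_width: 0.0251
```

```bash
python3 go.py .63 -.09 .113
```

```text
d mm [  0.4  -0.6 -28.7] rv [-0.0003 -0.0014  0.0032] t 23.22 w 0.0251 F [ 0.4  0.3 -2. ]
```

Emit:
{"fn": "jog_arm", "kwargs": {
  "motion": [
    [[0, -0.5, -8], [0, 0, 0]],
    [[0, 0, -8], [0, 0, 0]],
    [[0, 0, -5], [0, 0, 0]],
    [[0, 0, -3], [0, 0, 0]],
    [[0, 0, -1], [0, 0, 0]]
  ]
}}

```text
t: 23.63
position: [0.6297, -0.09, 0.1147]
ee_rot: [-3.141, -0.0, 1.445]
wrist_force: [0.5, -0.5, -2.5]
grip_width: 0.0252
```

```bash
python3 go.py .63 -.09 .113
```

```text
d mm [ 0.3  0.  -1.7] rv [-0.0002 -0.0009  0.0032] t 23.63 w 0.0252 F [ 0.5 -0.5 -2.5]
```

Emit:
{"fn": "jog_arm", "kwargs": {
  "motion": [
    [[0, 0, -1], [0, 0, 0]],
    [[0, 0, 0], [0, 0, 0]],
    [[0, 0, -1], [0, 0, 0]],
    [[0, 0, 0], [0, 0, 0]],
    [[0, 0, 0], [0, 0, 0]]
  ]
}}

```text
t: 24.05
position: [0.6303, -0.0902, 0.1137]
ee_rot: [3.14, 0.0, 1.445]
wrist_force: [-0.8, -0.4, -1.2]
grip_width: 0.0253
```

Emit:
{"fn": "jog_arm", "kwargs": {
  "motion": [
    [[0, 0, -1], [0, 0, 0]],
    [[0, 0, 0], [0, 0, 0]],
    [[0, 0, 0], [0, 0, 0]],
    [[0, 0, 0], [0, 0, 0]],
    [[0, 0, 0], [0, 0, 0]]
  ]
}}

```text
t: 24.47
position: [0.6305, -0.0902, 0.1132]
ee_rot: [3.139, 0.001, 1.445]
wrist_force: [0.1, -0.9, -1.5]
grip_width: 0.0253
```

Emit:
{"fn": "jog_arm", "kwargs": {
  "motion": [
    [[0, 0, -1], [0, 0, 0]],
    [[0, 0, 0], [0, 0, 0]],
    [[0, 0, 0], [0, 0, 0]],
    [[0, 0, 0], [0, 0, 0]],
    [[0, 0, 0], [0, 0, 0]]
  ]
}}

```text
t: 24.88
position: [0.6307, -0.0903, 0.1131]
ee_rot: [3.138, 0.001, 1.445]
wrist_force: [-0.6, 0.2, 0.5]
grip_width: 0.0254
```

Force is near zero and z has stopped falling, so it is resting. Releasing.

Emit:
{"fn": "jog_arm", "kwargs": {
  "motion": [
    [[0, 0, 0], [0, 0, 0]],
    [[0, 0, 0], [0, 0, 0]],
    [[0, 0, 0], [0, 0, 0]],
    [[0, 0, 0], [0, 0, 0]],
    [[0, 0, 0], [0, 0, 0]]
  ],
  "jaw": -1
}}

```text
t: 25.3
position: [0.6311, -0.0904, 0.1135]
ee_rot: [3.137, 0.001, 1.445]
wrist_force: [0.3, -0.1, -0.5]
grip_width: 0.0564
```

Emit:
{"fn": "jog_arm", "kwargs": {
  "motion": [
    [[0, 0, 0], [0, 0, 0]],
    [[0, 0, 0], [0, 0, 0]],
    [[0, 0, 0], [0, 0, 0]],
    [[0, 0, 0], [0, 0, 0]],
    [[0, 0, 0], [0, 0, 0]]
  ]
}}

```text
t: 25.72
position: [0.6312, -0.0905, 0.1137]
ee_rot: [3.137, 0.001, 1.445]
wrist_force: [0.2, -0.8, -0.1]
grip_width: 0.0874
```

Emit:
{"fn": "jog_arm", "kwargs": {
  "motion": [
    [[0, 0, 5], [0, 0, 0]],
    [[0, 0, 12], [0, 0, 0]],
    [[0, 0, 15], [0, 0, 0]],
    [[0, 0, 15], [0, 0, 0]],
    [[0, 0, 5], [0, 0, 0]]
  ]
}}

```text
t: 26.13
position: [0.6306, -0.0903, 0.1693]
ee_rot: [3.139, 0.001, 1.445]
wrist_force: [0.2, 0.6, 0.4]
grip_width: 0.0882
```

```bash
python3 go.py .4435 -.138 .17
```

```text
d mm [-187.1  -47.7    0.7] rv [0.0011 0.0029 0.0031] t 26.13 w 0.0882 F [0.2 0.6 0.4]
```

Emit:
{"fn": "jog_arm", "kwargs": {
  "motion": [
    [[-10, -3, 3], [0, 0.002, 0.002]],
    [[-20, -5, 1], [0, 0, 0]],
    [[-28, -7, 0], [0, 0, 0]],
    [[-28, -7, 0], [0, 0, 0]],
    [[-28, -7, 0], [0, 0, 0]]
  ]
}}

```text
t: 26.55
position: [0.5165, -0.119, 0.1772]
ee_rot: [3.132, 0.003, 1.451]
wrist_force: [-0.2, -0.8, 0.2]
grip_width: 0.0879
```

Emit:
{"fn": "jog_arm", "kwargs": {
  "motion": [
    [[-27, -7, 0], [0, 0, 0]],
    [[-20, -5, 0], [0, 0, 0]],
    [[-12, -3, 0], [0, 0, 0]],
    [[-4, -1, 0], [0, 0, 0]],
    [[0, 0, 0], [0, 0, 0]]
  ]
}}

```text
t: 26.97
position: [0.4468, -0.136, 0.1797]
ee_rot: [3.13, 0.004, 1.448]
wrist_force: [-0.3, -0.2, -0.5]
grip_width: 0.088
```

```bash
python3 go.py .4435 -.138 .074
python3 - <<'E'
from h import *
p,d=capture("top"); cv2.imwrite("pics/top4.png",p)
print(tops("top",d,{"xl":(.653,.098,.171),"l":(.6416,.004,.149),"m":(.63,-.09,.127)}))
E
```

```text
d mm [  -3.3   -2.  -105.7] rv [ 0.0054  0.0107 -0.0002] t 26.97 w 0.088 F [-0.3 -0.2 -0.5]
{'xl': (148, array([0.6538, 0.0982]), 0.0134, np.float64(0.1704), array([0.6533, 0.0977])), 'l': (136, array([0.6419, 0.0039]), 0.0129, np.float64(0.1485), array([0.6416, 0.0039])), 'm': (131, array([ 0.629 , -0.0896]), 0.013, np.float64(0.1268), array([ 0.6284, -0.0893]))}
```

The m lantern is within about 1 mm on pad_b. Next is s.

Emit:
{"fn": "jog_arm", "kwargs": {
  "motion": [
    [[-3, -2, -12], [0.004, 0.009, 0]],
    [[0, 0, -20], [0, 0, 0]],
    [[0, 0, -20], [0, 0, 0]],
    [[0, 0, -12], [0, 0, 0]],
    [[0, 0, -3], [0, 0, 0]]
  ]
}}

```text
t: 27.43
position: [0.4471, -0.1379, 0.1083]
ee_rot: [3.138, 0.002, 1.451]
wrist_force: [-0.2, -0.9, -0.2]
grip_width: 0.0881
```

```bash
python3 go.py .4435 -.138 .074
```

```text
d mm [ -3.6  -0.1 -34.3] rv [ 0.0023  0.0033 -0.0031] t 27.43 w 0.0881 F [-0.2 -0.9 -0.2]
```

Emit:
{"fn": "jog_arm", "kwargs": {
  "motion": [
    [[-4, 0, -10], [0.002, 0.003, 0]],
    [[0, 0, -11], [0, 0, 0]],
    [[0, 0, -8], [0, 0, 0]],
    [[0, 0, -3], [0, 0, 0]],
    [[0, 0, 0], [0, 0, 0]]
  ]
}}

```text
t: 27.85
position: [0.4443, -0.1373, 0.0723]
ee_rot: [-3.138, -0.001, 1.453]
wrist_force: [-0.4, -0.7, 0.2]
grip_width: 0.0881
```

```bash
python3 go.py .4435 -.138 .074
```

```text
d mm [-0.8 -0.7  1.7] rv [-0.0018 -0.0031 -0.0054] t 27.85 w 0.0881 F [-0.4 -0.7  0.2]
```

Emit:
{"fn": "jog_arm", "kwargs": {
  "motion": [
    [[-1, -0.5, 2], [-0.002, -0.003, 0]],
    [[0, 0, 0], [0, 0, 0]],
    [[0, 0, 0], [0, 0, 0]],
    [[0, 0, 0], [0, 0, 0]],
    [[0, 0, 0], [0, 0, 0]]
  ],
  "jaw": 1
}}

```text
t: 28.27
position: [0.4444, -0.1383, 0.0762]
ee_rot: [3.138, 0.002, 1.454]
wrist_force: [1.1, 0.2, 0.1]
grip_width: 0.0572
```

Emit:
{"fn": "jog_arm", "kwargs": {
  "motion": [
    [[0, 0, 0], [0, 0, 0]],
    [[0, 0, 0], [0, 0, 0]],
    [[0, 0, 0], [0, 0, 0]],
    [[0, 0, 0], [0, 0, 0]],
    [[0, 0, 0], [0, 0, 0]]
  ]
}}

```text
t: 28.68
position: [0.4446, -0.1385, 0.0767]
ee_rot: [3.137, 0.002, 1.454]
wrist_force: [-0.2, -0.5, -0.7]
grip_width: 0.0254
```

Emit:
{"fn": "jog_arm", "kwargs": {
  "motion": [
    [[0, 0, 0], [0, 0, 0]],
    [[0, 0, 4], [0, 0, 0]],
    [[0, 0, 10], [0, 0, 0]],
    [[0, 0, 18], [0, 0, 0]],
    [[0, 0, 18], [0, 0, 0]]
  ]
}}

```text
t: 29.1
position: [0.4425, -0.1372, 0.1255]
ee_rot: [-3.138, -0.002, 1.454]
wrist_force: [0.7, -0.7, -1.8]
grip_width: 0.0252
```

```bash
python3 go.py .6184 -.184 .17
```

```text
d mm [175.9 -46.8  44.5] rv [-0.002  -0.0037 -0.0057] t 29.1 w 0.0252 F [ 0.7 -0.7 -1.8]
```

Emit:
{"fn": "jog_arm", "kwargs": {
  "motion": [
    [[2, -1, 16], [-0.002, -0.003, -0.004]],
    [[8, -2, 12], [0, 0, 0]],
    [[15, -4, 8], [0, 0, 0]],
    [[20, -5, 2], [0, 0, 0]],
    [[20, -5, 0], [0, 0, 0]]
  ]
}}

```text
t: 29.52
position: [0.5077, -0.154, 0.1703]
ee_rot: [3.139, 0.002, 1.449]
wrist_force: [0.4, 0.4, -1.4]
grip_width: 0.0251
```

Emit:
{"fn": "jog_arm", "kwargs": {
  "motion": [
    [[22, -6, 0], [0, 0, 0]],
    [[22, -6, 0], [0, 0, 0]],
    [[20, -6, 0], [0, 0, 0]],
    [[18, -4, 0], [0, 0, 0]],
    [[10, -3, 0], [0, 0, 0]]
  ]
}}

```text
t: 29.93
position: [0.6046, -0.1798, 0.1711]
ee_rot: [3.14, 0.001, 1.449]
wrist_force: [-1.5, 0.0, -2.2]
grip_width: 0.0252
```

```bash
python3 go.py .6184 -.184 .17
```

```text
d mm [13.8 -4.2 -1.1] rv [ 0.0017  0.0019 -0.0013] t 29.93 w 0.0252 F [-1.5  0.  -2.2]
```

Emit:
{"fn": "jog_arm", "kwargs": {
  "motion": [
    [[9, -3, 0], [0, 0, 0]],
    [[0, 0, 0], [0, 0, 0]],
    [[0, 0, 0], [0, 0, 0]],
    [[0, 0, 0], [0, 0, 0]],
    [[0, 0, 0], [0, 0, 0]]
  ]
}}

```text
t: 30.35
position: [0.6139, -0.1826, 0.1699]
ee_rot: [-3.141, 0.0, 1.45]
wrist_force: [0.1, 0.2, -1.6]
grip_width: 0.0255
```

```bash
python3 go.py .6184 -.184 .0915
```

```text
d mm [  4.5  -1.4 -78.4] rv [ 0.0003 -0.0009 -0.0017] t 30.35 w 0.0255 F [ 0.1  0.2 -1.6]
```

Emit:
{"fn": "jog_arm", "kwargs": {
  "motion": [
    [[4.5, -1.5, -8], [0, 0, 0]],
    [[0, 0, -15], [0, 0, 0]],
    [[0, 0, -14], [0, 0, 0]],
    [[0, 0, -8], [0, 0, 0]],
    [[0, 0, -2], [0, 0, 0]]
  ]
}}

```text
t: 30.77
position: [0.6181, -0.1841, 0.1213]
ee_rot: [3.141, 0.001, 1.449]
wrist_force: [-0.6, 0.4, -1.0]
grip_width: 0.025
```

```bash
python3 go.py .6184 -.184 .0915
```

```text
d mm [  0.3   0.1 -29.8] rv [ 0.0013  0.0008 -0.0013] t 30.77 w 0.025 F [-0.6  0.4 -1. ]
```

Emit:
{"fn": "jog_arm", "kwargs": {
  "motion": [
    [[0, 0, -8], [0, 0, 0]],
    [[0, 0, -9], [0, 0, 0]],
    [[0, 0, -6], [0, 0, 0]],
    [[0, 0, -3], [0, 0, 0]],
    [[0, 0, -1], [0, 0, 0]]
  ]
}}

```text
t: 31.18
position: [0.6181, -0.1842, 0.092]
ee_rot: [3.14, 0.001, 1.449]
wrist_force: [-0.4, -0.3, -1.6]
grip_width: 0.0248
```

```bash
python3 go.py .6184 -.184 .0915
```

```text
d mm [ 0.3  0.2 -0.5] rv [ 0.0015  0.0012 -0.0013] t 31.18 w 0.0248 F [-0.4 -0.3 -1.6]
```

Emit:
{"fn": "jog_arm", "kwargs": {
  "motion": [
    [[0, 0, -1], [0, 0, 0]],
    [[0, 0, 0], [0, 0, 0]],
    [[0, 0, 0], [0, 0, 0]],
    [[0, 0, 0], [0, 0, 0]],
    [[0, 0, 0], [0, 0, 0]]
  ]
}}

```text
t: 31.6
position: [0.6189, -0.1846, 0.093]
ee_rot: [3.137, 0.002, 1.449]
wrist_force: [1.4, -0.4, -1.7]
grip_width: 0.025
```

Emit:
{"fn": "jog_arm", "kwargs": {
  "motion": [
    [[0, 0, -1], [0, 0, 0]],
    [[0, 0, 0], [0, 0, 0]],
    [[0, 0, 0], [0, 0, 0]],
    [[0, 0, 0], [0, 0, 0]],
    [[0, 0, 0], [0, 0, 0]]
  ]
}}

```text
t: 32.02
position: [0.6189, -0.1846, 0.0918]
ee_rot: [3.137, 0.002, 1.449]
wrist_force: [-0.0, 0.5, -1.3]
grip_width: 0.0256
```

Emit:
{"fn": "jog_arm", "kwargs": {
  "motion": [
    [[0, 0, -1], [0, 0, 0]],
    [[0, 0, 0], [0, 0, 0]],
    [[0, 0, 0], [0, 0, 0]],
    [[0, 0, 0], [0, 0, 0]],
    [[0, 0, 0], [0, 0, 0]]
  ]
}}

```text
t: 32.43
position: [0.6192, -0.1848, 0.0919]
ee_rot: [3.136, 0.003, 1.449]
wrist_force: [0.3, -0.6, -1.2]
grip_width: 0.0253
```

Emit:
{"fn": "jog_arm", "kwargs": {
  "motion": [
    [[0, 0, -1], [0, 0, 0]],
    [[0, 0, 0], [0, 0, 0]],
    [[0, 0, 0], [0, 0, 0]],
    [[0, 0, 0], [0, 0, 0]],
    [[0, 0, 0], [0, 0, 0]]
  ]
}}

```text
t: 32.85
position: [0.6194, -0.185, 0.0917]
ee_rot: [3.135, 0.004, 1.449]
wrist_force: [-0.3, -0.3, 0.6]
grip_width: 0.0249
```

Emit:
{"fn": "jog_arm", "kwargs": {
  "motion": [
    [[0, 0, -1], [0, 0, 0]],
    [[0, 0, 0], [0, 0, 0]],
    [[0, 0, 0], [0, 0, 0]],
    [[0, 0, 0], [0, 0, 0]],
    [[0, 0, 0], [0, 0, 0]]
  ]
}}

```text
t: 33.27
position: [0.6196, -0.1852, 0.0917]
ee_rot: [3.135, 0.004, 1.45]
wrist_force: [-0.9, -0.2, 0.5]
grip_width: 0.0253
```

Resting now, so I'll release and retreat.

Emit:
{"fn": "jog_arm", "kwargs": {
  "motion": [
    [[0, 0, 0], [0, 0, 0]],
    [[0, 0, 0], [0, 0, 0]],
    [[0, 0, 0], [0, 0, 0]],
    [[0, 0, 0], [0, 0, 0]],
    [[0, 0, 0], [0, 0, 0]]
  ],
  "jaw": -1
}}

```text
t: 33.68
position: [0.6197, -0.1852, 0.0914]
ee_rot: [3.134, 0.004, 1.449]
wrist_force: [0.1, 0.3, -0.1]
grip_width: 0.0561
```

Emit:
{"fn": "jog_arm", "kwargs": {
  "motion": [
    [[0, 0, 0], [0, 0, 0]],
    [[0, 0, 0], [0, 0, 0]],
    [[0, 0, 0], [0, 0, 0]],
    [[0, 0, 0], [0, 0, 0]],
    [[0, 0, 0], [0, 0, 0]]
  ]
}}

```text
t: 34.1
position: [0.6197, -0.1852, 0.0913]
ee_rot: [3.135, 0.004, 1.449]
wrist_force: [0.8, 0.2, -0.1]
grip_width: 0.088
```

Emit:
{"fn": "jog_arm", "kwargs": {
  "motion": [
    [[0, 0, 5], [0, 0, 0]],
    [[0, 0, 15], [0, 0, 0]],
    [[0, 0, 20], [0, 0, 0]],
    [[0, 0, 25], [0, 0, 0]],
    [[0, 0, 25], [0, 0, 0]]
  ]
}}

```text
t: 34.52
position: [0.6171, -0.1839, 0.1798]
ee_rot: [-3.138, 0.0, 1.449]
wrist_force: [-0.6, 0.6, 1.2]
grip_width: 0.0883
```

Emit:
{"fn": "jog_arm", "kwargs": {
  "motion": [
    [[-15, -15, 10], [0, 0, 0]],
    [[-25, -25, 0], [0, 0, 0]],
    [[-25, -25, 0], [0, 0, 0]],
    [[-25, -25, 0], [0, 0, 0]],
    [[-25, -20, 0], [0, 0, 0]]
  ]
}}

```text
t: 34.93
position: [0.503, -0.2937, 0.1994]
ee_rot: [3.131, 0.006, 1.459]
wrist_force: [0.0, -0.4, 0.3]
grip_width: 0.0879
```

Emit:
{"fn": "jog_arm", "kwargs": {
  "motion": [
    [[-25, -20, 0], [0, 0, 0]],
    [[-20, -20, 0], [0, 0, 0]],
    [[-10, -10, 0], [0, 0, 0]],
    [[0, 0, 0], [0, 0, 0]],
    [[0, 0, 0], [0, 0, 0]]
  ]
}}

```text
t: 35.35
position: [0.441, -0.3495, 0.2024]
ee_rot: [3.129, 0.009, 1.452]
wrist_force: [-0.2, 0.8, -0.0]
grip_width: 0.0881
```

```bash
python3 - <<'E'
from h import *
g={"xl":(.653,.098,.171),"l":(.6416,.004,.149),"m":(.63,-.09,.127),"s":(.6184,-.184,.105)}
for n in("top","side"):
    p,d=capture(n); cv2.imwrite(f"pics/{n}9.png",p)
    for k,v in tops(n,d,g).items(): print(n,k,v)
E
```

```text
top xl (146, array([0.654 , 0.0984]), 0.0132, np.float64(0.17), array([0.6534, 0.098 ]))
top l (140, array([0.6418, 0.0039]), 0.0129, np.float64(0.1485), array([0.6414, 0.004 ]))
top m (134, array([ 0.6291, -0.0893]), 0.013, np.float64(0.1266), array([ 0.6284, -0.0894]))
top s (126, array([ 0.6183, -0.1845]), 0.0128, np.float64(0.1047), array([ 0.6182, -0.1838]))
side xl (0,)
side l (0,)
side m (137, array([ 0.6308, -0.0905]), 0.0141, np.float64(0.1264), array([ 0.6293, -0.0936]))
side s (7, array([ 0.6288, -0.193 ]), 0.0048, np.float64(0.1025), array([ 0.6291, -0.1932]))
```

View pics/top9.png

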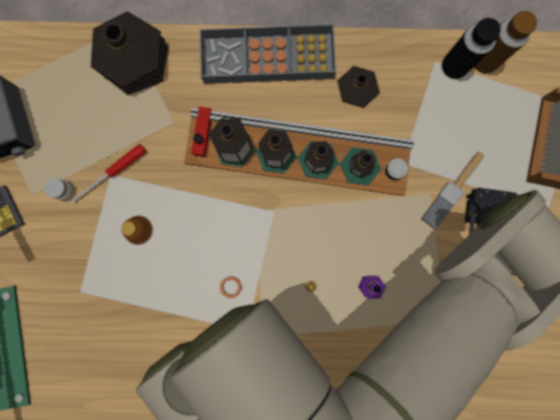

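View pics/side9.png

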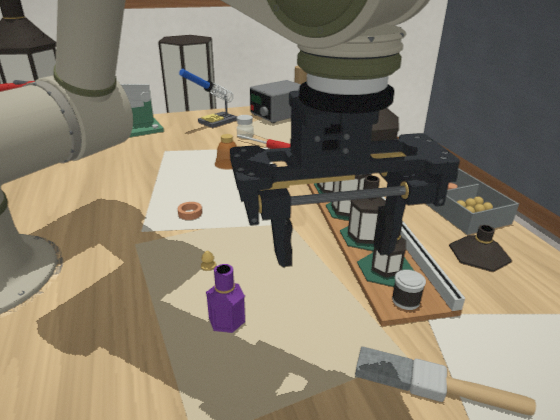

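The top view shows the row centred and stepping down from the red stop (228,140) to the tin (362,165). The shade is unmoved at (136,230), and the gripper is clear of everything.

```bash
python3 -c "
from plant import workorder,arm
print(abs(arm.state()['dq']).max()); print(workorder.sign_off())"
```

```text
0.01646118031649241
the job is handed in; nothing more can be done
None
```

The four lanterns stand on the green pads by height, and the job is handed in. From the red stop outwards they are xl on pad_d, l on pad_c, m on pad_b and s on pad_a next to the tin. The run took about 35.5 s of the 112 s allowed. I gripped each lantern by its chimney, lowered it until the wrist force showed the pad carrying it, and only then let go.

- **Position:** in the last top view, all four chimneys are within about 1 mm of their pad centres. Their tops are within 1 mm of the expected height, so they are standing upright and flat.
- **Left alone:** the amber shade, the purple lantern and the tin look to be where they were, and the arm was clear of everything at hand-in. I checked these by eye only.
- **Checks that failed:** in the last side view, the gripper hid xl and l completely and most of s. That view only confirmed m, so the other three rest on the top view alone.

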